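Open the sample dryer's vent fully and start its fan

TASK

On the white sample dryer, push the vent lever along its slot, past the half-open click to the last stop so that the vent is fully open, and only then press the large round fan button on its top all the way down and let it come up again. Use light fingertip pushes only: do not grip the lever. Leave the small button alone, and do not pick up, knock or shift any of the labware on or around the dryer.

Things in the scene. Friction and masses are not known exactly. Their poses are not given: they have to be found in the camera images.
- dryer: Low white bench-top sample dryer, a fixed box 240 (x) x 380 (y) x 150 mm high, grey top plate at 150 mm above the bench. Origin at the centre of its underside on the bench; its x axis points from its front (black window, towards the robot) to its back, y to its left as seen from the robot, z up. It is turned up to 20 degrees on the bench.
- vent_lever (a joint): Sliding vent lever, metres along the dryer's +y from the shut stop. It clicks into three rests: 0 = vent shut (start), 0.035 = half open (first detent), 0.070 = fully open (second stop; hard end at 0.074). Pushing it out of a rest takes up to about 7 N; past the crests at about 0.0175 and 0.0525 (it may hang within 4 mm of a crest if left there) it snaps on by itself into the next rest and stays there.
- vent_lever_grip (a point): Centre of the lever's black grip, a rounded block 32 mm (dryer x) x 22 mm (dryer y) x 20 mm high, its centre 34 mm above the dryer's top plate, on a steel stalk 16 x 10 mm. With the vent shut it is at (-0.050, -0.115, 0.184) in the dryer's frame, and moves along the dryer's +y. It carries a thin flat aluminium shutter plate, behind it on the top plate, that slides off the dark vent opening. The 75 mm of the top plate from the grip to the dryer's right end (-y) are bare.
- fan_button_top (a point): Centre of the top face of the large round fan button, 34 mm in diameter, grey in a black housing, at (-0.050, 0.125) in the dryer's frame; it is pressed straight down.
- fan_button (a joint): Travel of the fan button in metres, 0 up to 0.006 fully pressed; a spring resists with 4 N fully down and lifts it again.
- light_button (a joint): Travel of the small round light button, 18 mm in diameter, near the dryer's back left corner at (0.060, 0.145) in the dryer's frame; 0 up to 0.005. Not to be pressed.
- jar: Small closed sample jar, 36 mm in diameter, 42 mm high, loose on the dryer's top between the lever's last stop and the fan button, around (-0.055, 0.045) in the dryer's frame. Origin at the centre of its underside. Leave it.
- dish: Covered petri dish, 68 mm in diameter, 18 mm high, loose on the dryer's top further back, around (0.065, 0.055) in the dryer's frame. Origin at the centre of its underside. Leave it.
- reagent: Reagent bottle, 64 mm in diameter, 130 mm high, on the bench beside the dryer. Origin at the centre of its underside. Leave it.
- beaker: Open glass beaker, 72 mm in diameter, 90 mm high, on the bench beside the dryer. Origin at the centre of its underside. Leave it.
- sieve: Round open steel pan with two small handles, 130 mm in diameter, 45 mm high, on the bench beside the dryer. Origin at the centre of its underside. Leave it.
- spatula: Flat steel lab spatula 150 mm long, 14 mm wide, 5 mm thick, its length along its own x axis, lying loose along the back edge of the dryer's top behind the vent, around (0.088, -0.10) in the dryer's frame. Leave it.
- can: Closed can, 60 mm in diameter, 100 mm high, on the bench beside the dryer. Origin at the centre of its underside. Leave it.

How it is judged:
By the outcome, as a careful person would: the job done as asked, in the order asked, and still so for the second after the job is handed in, with the robot touching nothing.
It also fails if it takes over 35 s, if anything falls off the work surface, if the arm or the gripper's body presses on something with over 40 N, if the wrist force passes 120 N, or if a joint passes its speed limit or range.

ROBOT

A 7-joint arm with a two-finger parallel gripper is mounted at the origin on the work surface. World frame = base frame: x ahead of the robot, y to its left, z up, the work surface at z = 0. Lengths are in m, angles in rad, forces in N, time in s.
With the tool pointing down it reaches from about 0.425 to 0.95 m from the base axis. Payload 4.7 kg.
Tool frame: the origin (TCP) lies on the centre line of the jaws, within the pads' length; the fingertips stand robot.nose_length ahead of it and the grasp point (between the pads) lies 8 mm behind it (robot.nose_length is the distance from the TCP to the fingertips, in m); z points along the fingers, y is the line along which they close (so a half turn about z gives the same grasp; the last joint's range is limited). The gripper opens to 85 mm and grips with 20 to 120 N. Pads are 22 mm wide; open, the fingers measure 114 mm over their backs; the gripper's body (76 mm by 85 mm) begins 54 mm behind the grasp point. The pads swing forward as they close: fully open they stand 13 mm farther back than shut.
Start: joints at [-0.029, 0.469, -0.049, 1.532, 0.024, 1.141, -0.082], TCP at [0.675, 0, 0.242] pointing down, gripper open.
Joint ranges: [-2.59, 2.59], [-0.33, 1.99], [-1.39, 1.29], [0.1, 2.45], [-1.04, 4.18], [0.21, 1.99], [-2.66, 2.66]. Speed limits (rad/s): [2.57, 2.57, 3.14, 3.14, 3.14, 3.14, 3.14].

INTERFACE

Orientations are given as [roll, pitch, yaw] about the fixed x, y, z axes, in that order (R = Rz(yaw) Ry(pitch) Rx(roll)).
In Python, from plant import robot gives the robot as it stands. Calls block until the motion is done:
- robot.goto(position, orientation): joint-space move of the TCP to a pose.
- robot.move_straight(position, vel=0.15, attitude=None, contact_N=None): straight line of the TCP; attitude=None keeps the orientation; vel is the mean speed in m/s. With contact_N (N) it stops when the force on the tool has changed by that much, and returns True; else False.
- robot.move_joints(angles): joint-space move.
- robot.grip(opening, strength=None): opening from 0.0 (shut) to 1.0 (fully open); strength is the grip in N (None keeps the last); returns when the fingers have stopped.
- robot.sleep(seconds).
- robot.inverse_kinematics(position, orientation): joint angles nearest the present ones, or None.
- robot.sense(): the state.
- robot.grab_frame(name): name is "scene" or "side" or "wrist"; returns a dict with "image" (400x640x3 uint8, red, green, blue), "range_z" (400x640 float32, m along the optical axis (not along the pixel's ray), 0 where there is no reading), "fx", "fy", "cx", "cy" (pixels), "R" (3x3) and "t" (3): a world point X has camera coordinates R X + t. Camera axes: x right, y down, z forward; pixel columns grow to the right and rows downward; lengths in m; the calibration is good to about 2 mm. A picture is of the moment at which its call begins.
A pose or a line that the arm cannot do raises robot.IKError and nothing moves.
- robot.close_job(): hands the job in; it is judged then, once.
The state is a dict: "t": time; "joint_pos": joint angles; "joint_velocities": joint speeds; "effort": joint torques, N m; "tcp_pos": TCP position; "tcp_rot": TCP orientation; "wrist_force": force on the tool from outside, world axes, zero at the start; "torque": the same for the moment, N m; "opening": opening from 0.0 (shut) to 1.0 (fully open); "gripper_force": force on a finger pad.
Only numpy, scipy, OpenCV 4.12 (cv2) and the standard library are available. Lean on these libraries where they do the work, as an engineer would, in place of code of your own. Each camera call takes 0.05 s, during which the arm holds its last target. There are 200 camera calls.

## Working session

There is one attempt and no reset: what is moved stays moved. The work goes in short steps, each a Python script; the robot and the scene stay as the last script left them, time stands still between calls to the robot, and variables do not carry over. Pictures are saved under pics/ and viewed, at most 10 in all, crops included, and the job is handed in when it is done.

```bash
mkdir -p pics; python3 - <<'E'
from plant import robot
import cv2,numpy as np
s=robot.sense();print(s['t'],s['tcp_pos'],robot.nose_length,s['opening'])
for n in("scene","side"):
    f=robot.grab_frame(n);cv2.imwrite(f"pics/{n}0.png",f["image"][:,:,::-1]);np.savez(f"pics/{n}0.npz",**f)
    print(n,f['fx'],f['cx'],f['cy'],-f['R'].T@f['t'])
E
```

```text
0.0 [ 6.74434273e-01 -1.17555458e-05  2.41244623e-01] 0.011 1.006664511028192
scene 488.6064911782933 323.04289460456806 194.20800229978838 [1.38426131 0.59280027 0.8369083 ]
side 381.3562460963747 320.249089069695 206.49190403278584 [ 0.41570713 -0.85103645  0.95794004]
```

View pics/scene0.png

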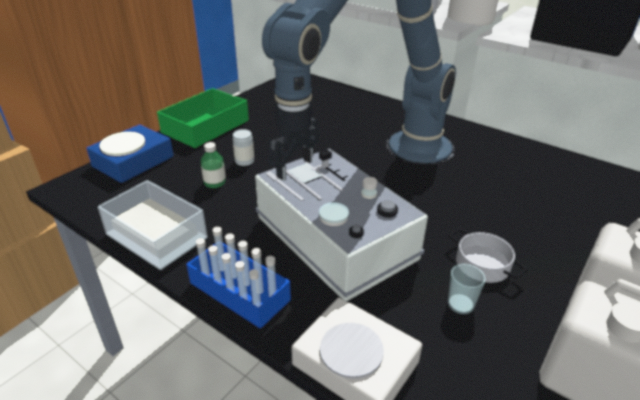

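View pics/side0.png

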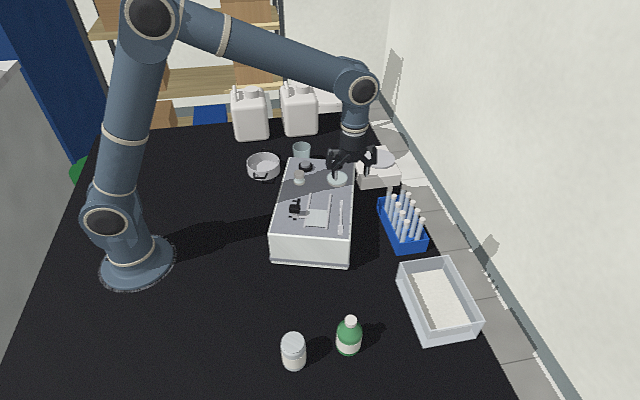

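The scene view shows the fan button at about (387,208), the light button at (356,230), the jar at (370,187) and the lever near (325,158), partly behind the gripper. The side view shows the lever grip at about (294,208), the fan button near (306,165) and the dryer top spanning (272–355, 157–245).

```bash
cat > h.py <<'E'
import cv2,numpy as np
def cloud(f):
    v,u=np.mgrid[:400,:640]; z=f['range_z']
    p=np.dstack([(u-f['cx'])/f['fx']*z,(v-f['cy'])/f['fy']*z,z])
    P=(p-f['t'])@f['R']; P[z<=0]=np.nan
    return P
E
python3 - <<'E'
from h import *
top=[]
for n in("scene","side"):
    f=np.load(f"pics/{n}0.npz");P=cloud(f)
    m=(abs(P[...,2]-.15)<.006)&(P[...,0]>.4)&(P[...,0]<.95)&(abs(P[...,1])<.35)
    k,l,st,_=cv2.connectedComponentsWithStats(m.astype(np.uint8));i=1+st[1:,4].argmax()
    q=P[l==i][:,:];print(n,len(q),np.median(q[:,2]),cv2.minAreaRect(q[:,:2].astype(np.float32)*1000))
    top.append(q[:,:2])
    g=f['image'].max(2)
    for nm,lo,hi in(("hi",.155,.215),):
        m=(P[...,2]>lo)&(P[...,2]<hi)&(P[...,0]>.4)&(P[...,0]<.95)&(abs(P[...,1])<.3)
        k,l,st,c=cv2.connectedComponentsWithStats(m.astype(np.uint8))
        for i in range(1,k):
            if st[i,4]>12:
                q=P[l==i];print(c[i].round(),st[i,4],"min",q.min(0).round(3),"max",q.max(0).round(3),"grey",g[l==i].mean().round())
q=np.vstack(top).astype(np.float32)*1000
print(cv2.minAreaRect(q))
for n in("scene","side"):
    im=cv2.imread(f"pics/{n}0.png")
    x,y,w,h=((250,100,190,190) if n=="scene" else (260,130,140,140))
    cv2.imwrite(f"pics/{n}0c.png",cv2.resize(im[y:y+h,x:x+w],(570,570),interpolation=cv2.INTER_CUBIC))
E
```

```text
scene 7487 0.14870965577782372 ((580.6931762695312, 54.93635559082031), (380.460205078125, 240.34881591796875), 73.158447265625)
[324. 158.] 185 min [ 0.481 -0.059  0.155] max [ 0.542 -0.026  0.196] grey 91.0
[301. 169.] 37 min [ 0.531 -0.095  0.155] max [ 0.578 -0.054  0.158] grey 226.0
[313. 175.] 23 min [ 0.549 -0.052  0.155] max [ 0.571 -0.024  0.157] grey 219.0
[302. 177.] 13 min [ 0.572 -0.061  0.155] max [ 0.594 -0.047  0.158] grey 226.0
[369. 187.] 252 min [0.517 0.102 0.155] max [0.556 0.136 0.192] grey 156.0
[388. 208.] 269 min [0.547 0.165 0.155] max [0.595 0.213 0.174] grey 97.0
[334. 213.] 510 min [0.627 0.067 0.155] max [0.694 0.135 0.169] grey 206.0
[356. 231.] 152 min [0.665 0.16  0.155] max [0.698 0.193 0.174] grey 66.0
side 5008 0.14953092630553028 ((581.410888671875, 47.52557373046875), (378.8846435546875, 238.83200073242188), 73.15774536132812)
[302. 172.] 260 min [0.521 0.094 0.155] max [0.595 0.2   0.193] grey 129.0
[337. 179.] 202 min [0.628 0.062 0.155] max [0.695 0.128 0.17 ] grey 186.0
[307. 215.] 337 min [ 0.484 -0.106  0.155] max [ 0.608 -0.026  0.197] grey 149.0
((580.8023071289062, 51.71748352050781), (386.5561828613281, 242.4260711669922), 73.15774536132812)
```

View pics/side0c.png

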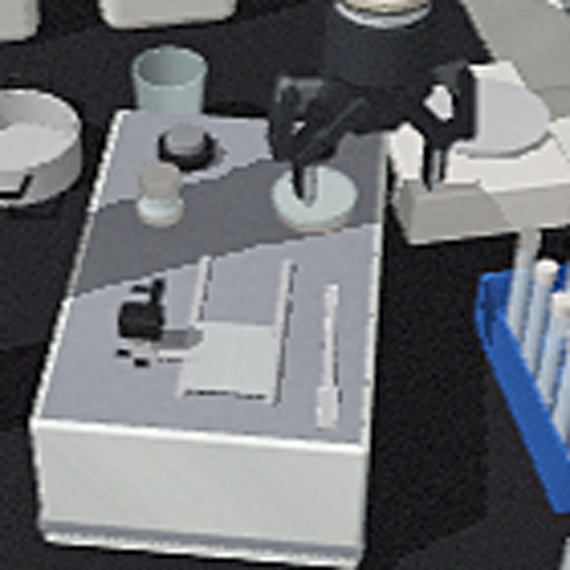

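The crop shows the black grip at (140,318) with its slot, the shutter plate behind it, the jar at (160,195) and the fan button at (188,145). The area to the right of the lever is bare. The dryer's yaw comes out at about -16.8° and its centre at about (0.581, 0.0515).

```bash
cat >> h.py <<'E'
YAW=np.deg2rad(-16.84); C=np.array([.581,.0515]); 
def W(x,y,z):
    c,s=np.cos(YAW),np.sin(YAW); return [C[0]+c*x-s*y, C[1]+s*x+c*y, z]
def D(p):
    c,s=np.cos(YAW),np.sin(YAW); d=np.array(p[:2])-C; return np.array([c*d[0]+s*d[1],-s*d[0]+c*d[1]])
O=[np.pi,0,YAW+np.pi/2]
E
python3 - <<'E'
from h import *
from plant import robot
robot.grip(0.0)
robot.goto(W(-.05,.125,.29),O)
f=robot.grab_frame("wrist");cv2.imwrite("pics/w1.png",f["image"][:,:,::-1]);np.savez("pics/w1.npz",**f)
robot.goto(W(-.05,-.160,.27),O)
for n in("wrist","scene","side"):
    f=robot.grab_frame(n);cv2.imwrite(f"pics/{n}2.png",f["image"][:,:,::-1]);np.savez(f"pics/{n}2.npz",**f)
s=robot.sense();print(s['t'],s['tcp_pos'],s['opening'],s['wrist_force'],s['joint_pos'])
E
```

```text
3.05 [ 0.48761238 -0.08561196  0.26997099] 0.0023906256836371377 [-0.04647252  0.31465446  0.57889203] [ 0.01513904  0.14599864  0.0826307   1.91901619 -0.01400675  1.07689679
 -0.18743738]
```

View pics/w1.png

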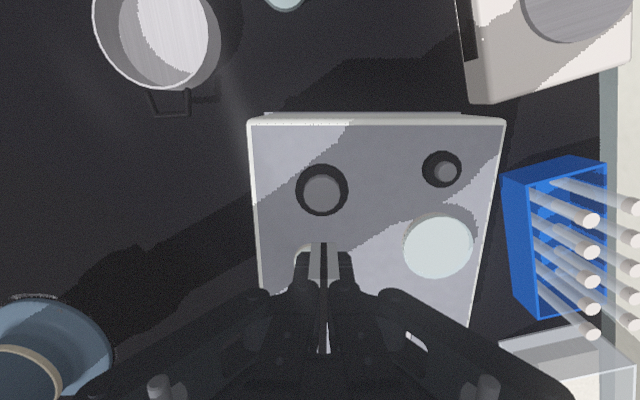

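View pics/wrist2.png

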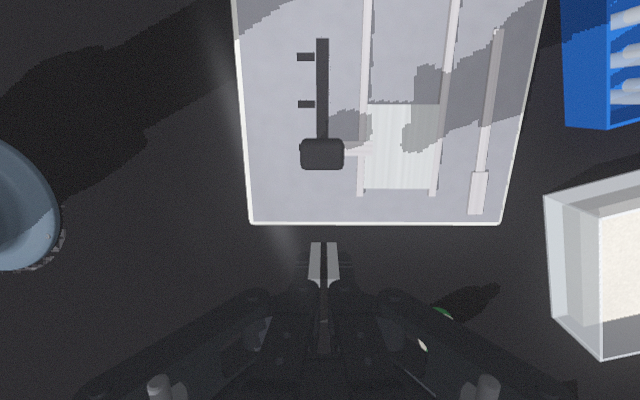

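In w1 the fan button is at (322,192), raised inside its black housing, with the light button at (445,170) and the dish at (438,245). In wrist2 the grip at (322,154) lines up with the fingertips at column 323, and the half and full stop marks are ahead of it. Next I'll measure the grip and button, then touch the lever lightly.

```bash
python3 - <<'E'
from h import *
from plant import robot
f=np.load("pics/w1.npz");P=cloud(f)
q=P[184:201,314:331].reshape(-1,3);print("btn",np.nanmedian(q,0),D(np.nanmedian(q,0)))
reg=P[155:225,285:360].reshape(-1,3);z=reg[:,2]
print("z hist",np.histogram(z[np.isfinite(z)],np.arange(.146,.182,.002)))
b=reg[z>.170];print("btn top",b[:,:2].min(0),b[:,:2].max(0),D((b.min(0)+b.max(0))/2),len(b))
f=np.load("pics/wrist2.npz");P=cloud(f)
reg=P[125:185,285:360].reshape(-1,3);b=reg[reg[:,2]>.188];d=np.array([D(p) for p in b]);print("grip",d.min(0),d.max(0),np.median(b[:,2]))
robot.move_straight(W(-.05,-.160,.182),vel=.15)
robot.sleep(.2)
f0=robot.sense()['wrist_force']
hit=robot.move_straight(W(-.05,-.120,.182),vel=.02,contact_N=1.5)
s=robot.sense();print(s['t'],hit,D(s['tcp_pos']),s['tcp_pos'],s['wrist_force']-f0)
E
```

```text
btn [0.56950891 0.18856992 0.17285395] [-0.05070749  0.12786305]
z hist (array([   5, 1480, 1519,   27,   13,   25,   21,  177,  846,   54,   19,
         19,  195,  799,   31,    0,    0]), array([0.146, 0.148, 0.15 , 0.152, 0.154, 0.156, 0.158, 0.16 , 0.162,
       0.164, 0.166, 0.168, 0.17 , 0.172, 0.174, 0.176, 0.178, 0.18 ]))
btn top [0.55223127 0.17066399] [0.58475941 0.20337483] [-0.05122841  0.12608539] 1025
grip [-0.06736056 -0.12498479] [-0.03540246 -0.10346532] 0.19438524525151246
5.2167 True [-0.05021101 -0.13511177] [ 0.49380028 -0.06327171  0.18166877] [ 0.28214857 -1.21961474 -0.27189019]
```

```bash
python3 - <<'E'
from h import *
from plant import robot
y0=-.135
for d in (.02,.036,.055,.066):
    robot.move_straight(W(-.05,y0+d,.182),vel=.04)
    s=robot.sense();print(d,s['t'],D(s['tcp_pos'])-[0,y0],s['wrist_force'].round(2))
robot.sleep(.2)
robot.move_straight(W(-.05,y0-.03,.182),vel=.15)
robot.move_straight(W(-.05,y0-.03,.27),vel=.2)
f=robot.grab_frame("wrist");cv2.imwrite("pics/wrist3.png",f["image"][:,:,::-1]);P=cloud(f)
reg=P[:200,285:360].reshape(-1,3);b=reg[(reg[:,2]>.188)&(reg[:,2]<.2)];d=np.array([D(p) for p in b]);print("grip",d.min(0),d.max(0))
print(robot.sense()['t'])
E
```

```text
0.02 5.875 [-0.0499968   0.02055525] [1.06 0.3  0.05]
0.036 6.425 [-0.0499576   0.03539948] [-1.08 -3.31  2.17]
0.055 7.05 [-0.05012947  0.05571004] [ 0.34  0.44 -0.39]
0.066 7.475 [-0.05004925  0.06636672] [ 0.4  -0.56  0.67]
grip [-0.06742637 -0.05452158] [-0.03536161 -0.03250863]
9.1083
```

View pics/wrist3.png

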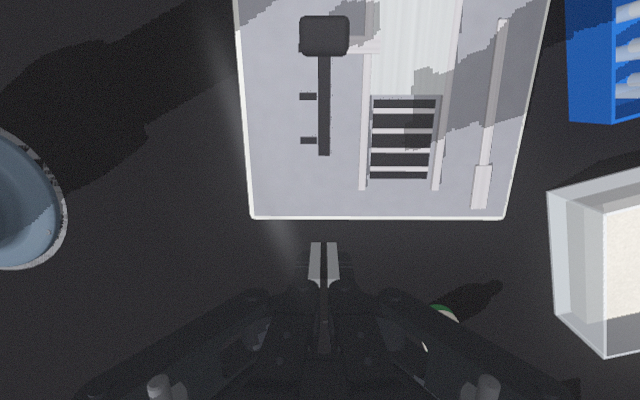

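The grip is now at (323,36) and has travelled 70 mm (y -0.1145 to -0.0435), and the vent slats are fully exposed. Next is the fan button.

```bash
python3 - <<'E'
from h import *
from plant import robot
x,y=-.051,.1265
robot.goto(W(x,y,.27),O)
robot.move_straight(W(x,y,.196),vel=.12)
robot.sleep(.2)
print(robot.move_straight(W(x,y,.180),vel=.02,contact_N=1.2),robot.sense()['tcp_pos'][2])
hit=robot.move_straight(W(x,y,.171),vel=.012,contact_N=8)
s=robot.sense();print(hit,s['tcp_pos'],s['wrist_force'])
robot.sleep(.3);s=robot.sense();print(s['tcp_pos'],s['wrist_force'])
robot.move_straight(W(x,y,.29),vel=.1)
robot.sleep(.3)
f=robot.grab_frame("wrist");P=cloud(f);cv2.imwrite("pics/w4.png",f["image"][:,:,::-1])
print("btn z",np.nanmedian(P[184:201,314:331,2]))
f=robot.grab_frame("scene");P=cloud(f);cv2.imwrite("pics/scene4.png",cv2.resize(f["image"][100:290,240:440,::-1],(600,570)))
print(robot.sense()['t'])
E
```

```text
True 0.18111688042584367
True [0.56868752 0.18729202 0.17711327] [-1.37165564 -0.49524266  4.84127368]
[0.56869488 0.18729629 0.1770963 ] [-0.55658404 -1.16424378  5.35310032]
btn z 0.1727867539180049
14.3667
```

View pics/scene4.png

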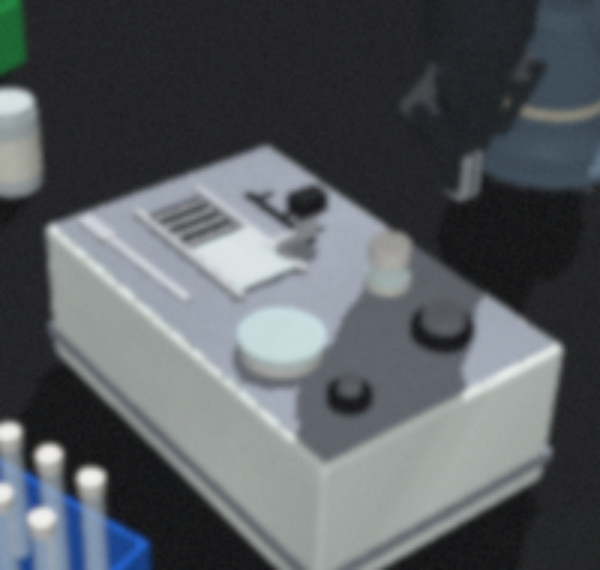

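The picture shows the lever at (307,200) at its last stop with the vent slats open. The fan button at (443,322) is up again, and the jar, dish, spatula and light button are where they were. The press stopped on a force change of 8 N, while the spring gives only 4 N fully down, and the tip had travelled at least 6 mm below the button's top. I take that as fully pressed.

```bash
python3 -c "
from plant import robot
print(robot.close_job())"
```

```text
the job is handed in; nothing more can be done
None
```

The vent lever is at its last stop (fully open), and after that the fan button was pressed to its stop and came back up; the labware on the dryer and the small button look undisturbed in the last picture, and the job is handed in at about 14 s.

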